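# Open the filter lid of the bench fume extractor

## Robot

A 7-joint arm with a two-finger parallel gripper is mounted at the origin on the work surface. World frame = base frame: x ahead of the robot, y to its left, z up, the work surface at z = 0. Lengths are in m, angles in rad, forces in N, time in s.
With the tool pointing down it reaches from about 0.4 to 0.85 m from the base axis. Payload 10.4 kg.
Tool frame: the origin (TCP) lies on the centre line of the jaws, within the pads' length; the fingertips stand 17 mm ahead of it and the grasp point (between the pads) lies 2 mm behind it; z points along the fingers, y is the direction in which the jaws open and shut (so a half turn about z gives the same grasp; the last joint's range is limited). The gripper opens to 87 mm and grips with 3 to 60 N. Pads are 19 mm wide; open, the fingers measure 117 mm over their backs; the gripper's body (75 mm by 190 mm) begins 51 mm behind the grasp point.
Start: joints at [-0.023, 0.332, -0.065, 1.46, 0.022, 1.35, -0.088], TCP at [0.625, 0, 0.24] pointing down, gripper open.
Joint ranges: [-2.6, 2.6], [-0.5, 2.12], [-1.47, 1.34], [0.16, 2.42], [-1.27, 4.41], [0.06, 2.06], [-2.6, 2.6]. Speed limits (rad/s): [2.22, 2.22, 2.79, 2.79, 3.14, 3.14, 3.14].

## Interface

Orientations are given as a unit quaternion [x, y, z, w].
In Python, from bench import r gives the robot as it stands.
- The arm moves only by the tool apply_moves, never from a script. Its argument "commands" is a list of rows, each an object with "rot": the turn, a rotation vector about the world's x, y, z in units of 180 degrees (1.0 is 180 degrees), a list of three; "linear": the shift along the world's x, y, z in units of 0.3 m (1.0 is 0.3 m), a list of three; "grip": the closure, from -1 (fully open) to 1 (shut). A call has 1 to 20 rows; each row is the pose to reach, as a shift and turn from the pose commanded when the call began, turning the shorter way round; what a row does not reach only later rows make up. A row lasts 1/10 s, in which the tool goes at most 50 mm and 8.59 degrees, less where a joint would pass 70% of its speed; a pose out of reach is approached as far as the arm can. A call with a number of a shift or a turn outside -1 to 1 is refused whole. A call with a gripper value outside its range is refused whole. The fingers move at their own pace and stop on an object; "newtons" is the grip in N (left out, the last holds). Time passes only in rows, so rows that repeat a pose let the fingers close. It gives the time, the measured TCP pose, the force and the opening at its end, in the units of the state.
- r.read_state(): the state, without advancing time (a new reading comes with each control period).
- r.camera(name): name is "scene" or "side" or "wrist"; returns a dict with "frame" (384x512x3 uint8, red, green, blue), "mtx" (3x3 intrinsics, pixels), "extrinsics" (4x4, takes a point from world to camera coordinates). Camera axes: x right, y down, z forward; pixel columns grow to the right and rows downward; lengths in m; the calibration is good to about 2 mm. A picture is of the moment at which its call begins. There is no depth.
- r.close_job(): hands the job in, once; it reports no verdict.
Trained networks look in a picture, given as the dict that the camera call returned (one of the last four; its "shot" number tells which), for a name from the list of things; names that differ only in an ending like _2 or _b are one class to them, and where a whole thing is asked for, a point or a joint stands for the part that bears it (a point fixed in the world has none). Each returns a list of dicts, best first, with "p" (0 to 1); they miss things now and then, are a little off and sometimes report something else, mostly with a low value. They report only what shows in the picture. A call takes as long as a camera call. They do not tell look-alikes from the thing itself.
- r.search_frame(thing, picture): "bbox" ([left, top, width, height] in pixels, round what is visible of it).
- r.spot_point(thing, picture): "location" ([column, row] in pixels: a listed point, or the origin of a listed thing).
The state is a dict: "time": time; "joint_positions": joint angles; "joint_vel": joint speeds; "joint_torque": joint torques, N m; "ee_pos": TCP position; "eef_rot": TCP orientation; "ft_force": force on the tool from outside, world axes, zero at the start; "torque": the same for the moment, N m; "width": finger opening in m.
Only numpy, scipy, OpenCV 4.12 (cv2) and the standard library are available. Lean on these libraries where they do the work, as an engineer would, in place of code of your own. Each camera call takes 0.05 s, during which the arm holds its last target. There are 200 camera calls.

## Task

The filter of the bench fume extractor is due for a check. Press the orange snap tab beside the blue filter lid in until the lid springs free, then push the lid back along its guides towards the hose end, until the whole filter opening is uncovered and the lid lies flat on the rear deck. Only slide the lid, do not lift or tip it, and leave the things around the extractor where they are.

Things in the scene. Friction and masses are not known exactly. Their poses are not given: they have to be found in the camera images.
- unit: The fume extractor: a white box 300 (x) by 260 (y) by 120 mm high, fixed on the bench, hose on its rear (+x) face. Origin at the centre of its underside; its +x is the way the lid slides off, its +y the side of the snap tab; it may stand turned up to 0.5 rad either way. Its flat top, the deck, is at z = 120 mm; behind the seated lid it is empty: the rear deck.
- lid: The blue filter lid, loose, about 0.17 kg: a flange plate 95 (x) by 150 (y) by 6 mm with a louvred dome 100 mm wide in y, top 20 mm above the underside, front face flush with the plate's front (-x) edge. Origin at the centre of its underside; seated at x = -67.5, y = 0, z = 120 mm in the extractor's frame, axes alike. It clears the opening when moved 85 mm from there.
- lid_push (a point): Centre of the lid's front (-x) face, to be pushed towards +x: 100 mm wide, 20 mm high; the point lies 8 mm above the deck, seated at x = -115 mm. Seated, the lid is locked by the tab's catch in a notch of its +y flange. Freed, it is kicked about 10 mm to +x, where the tab cannot catch it again; from there it slides with 1 to 3 N.
- lid_corner_l (a point): The lid's front (-x) corner on its +y side, at its underside. Seated: x = -115, y = 75 mm in the extractor's frame.
- lid_corner_r (a point): The lid's front (-x) corner on its -y side, at its underside. Seated: x = -115, y = -75 mm in the extractor's frame.
- tab_pad (a point): Centre of the top of the snap tab's ribbed orange pad, which is 28 (x) by 26 mm (y); at rest x = -97, y = 104, z = 130 mm in the extractor's frame, 10 mm proud of the deck. It is pressed straight down.
- snap_tab (a joint): The snap tab, a springy tongue rooted 80 mm behind its pad: 0 at rest, 0.12 rad fully in (pad 9.5 mm down). The catch frees the lid at about 0.06 rad (pad 5 mm down); pressing takes about 3 to 6 N. Let go, it springs back, but the freed lid's flange holds it down at about 0.05 rad until the lid has moved 30 mm from its seat.
- spare_filter: Bystander: a spare filter cassette, blue frame with white pleats, 104 by 60 by 40 mm high, standing loose on the bench beside the extractor. Origin at the centre of its underside.
- tip_cleaner: Bystander: a round black soldering tip cleaner filled with brass wool, 76 mm across, 54 mm high. Origin at the centre of its underside.
- flux_bottle: Bystander: an amber flux bottle with a red cap, 44 mm across, 95 mm high. Origin at the centre of its underside.
- screwdriver: Bystander: a screwdriver with a yellow handle, 160 mm long, lying on the bench along its own x.
- well (a point): Centre of the filter opening in the deck, at deck height. The opening spans x -108 to -30 mm, y -52 to 52 mm in the extractor's frame; the blue filter with white pleats lies 12 mm down in it.
- guide (a point): Middle of the inner foot of the grey guide on the -y side. The two guides run along x at y = +-76 to +-86 mm, 7.5 mm high, x -115 to 125 mm (the one on the tab side from x -75). Up to x = -20 mm they carry inward lips, top 11.5 mm above the deck, over the lid's side flanges; farther back none.
- stop_rib (a point): Middle of the front foot of a rib 8 mm high across the rear deck, at x = 132 mm in the extractor's frame. It ends the lid's run, 152 mm from its seat.
- kick_pins (a point): Point on the deck midway between two grey spring pots at its front edge (x -140 to -127 mm, y = +-54 to +-72 mm, 12 mm high). Their steel pins push the lid to +x with about 4.5 N over 10 mm. The deck between the pots is free.
Not all that is in view belongs to the job. What is shaped like the lid but brown or turquoise is not meant.

How it is judged:
By the outcome, as a careful person would: the job done as asked, in the order asked, and still so for the second after the job is handed in, with the robot touching nothing.
It also fails if it takes over 38 s, if anything falls off the work surface, if the arm or the gripper's body presses on something with over 40 N, if the wrist force passes 120 N, or if a joint passes its speed limit or range.

## Working session

There is one attempt and no reset: what is moved stays moved. The work goes in short steps, Python scripts to look and compute and a tool call to move; the robot and the scene stay as the last step left them, time stands still between calls to the robot, and variables do not carry over. Pictures are saved under pics/ and viewed, about 8 in all and at most 12, crops included, and the job is handed in when it is done.

Besides the shell and the picture viewer there is one more tool, called by a JSON object that holds its "op" and its "data", one argument or row to a line. apply_moves: Moves the arm, as the interface text tells. Its arguments: {"type":"object","properties":{"commands":{"type":"array","items":{"type":"object","properties":{"rot":{"type":"array","items":{"type":"number"}},"linear":{"type":"array","items":{"type":"number"}},"grip":{"type":"number"}}}},"newtons":{"type":"number"}},"required":["commands"]}

```bash
mkdir -p pics; cat > h.py <<'E'
import numpy as np, cv2
from bench import r
def save(p,n): cv2.imwrite(f"pics/{n}.png",cv2.cvtColor(p["frame"],cv2.COLOR_RGB2BGR))
def ray(p,uv):
    K=np.array(p["mtx"]);E=np.array(p["extrinsics"]);R=E[:3,:3];t=E[:3,3]
    return -R.T@t, R.T@np.linalg.solve(K,[uv[0],uv[1],1])
def atz(p,uv,z):
    c,d=ray(p,uv); return c+d*(z-c[2])/d[2]
def proj(p,X):
    E=np.array(p["extrinsics"]);q=np.array(p["mtx"])@(E[:3,:3]@np.array(X)+E[:3,3]); return q[:2]/q[2]
E
python3 - <<'E'
from h import *
Z=dict(lid_push=.128,lid_corner_l=.12,lid_corner_r=.12,tab_pad=.13,well=.12,guide=.12,stop_rib=.12,kick_pins=.12,unit=0,lid=.12)
s=r.read_state();print(s['time'],s['ee_pos'],s['eef_rot'],s['ft_force'],s['width'])
ps=[]
for n in("scene","side"):
    p=r.camera(n);save(p,n);ps.append(p['frame'])
    for t,z in Z.items():
        for d in r.spot_point(t,p)[:3]: print(n,t,round(d['p'],2),np.round(d['location']),np.round(atz(p,d['location'],z),3))
E
python3 -c "
import cv2;cv2.imwrite('pics/both.png',cv2.hconcat([cv2.imread('pics/scene.png'),cv2.imread('pics/side.png')])[:, :])"
```

```text
0.0 [6.24644483e-01 2.03403609e-06 2.38767892e-01] [ 7.07102159e-01  7.07111062e-01 -5.16305374e-04 -4.65713798e-04] [ 0.5926642  -0.01785675 -0.12411828] 0.08702179734360234
scene lid_push 0.92 [235. 165.] [ 0.516 -0.019  0.128]
scene lid_push 0.9 [161. 276.] [ 0.791 -0.294  0.128]
scene lid_push 0.69 [107. 230.] [ 0.618 -0.406  0.128]
scene lid_corner_l 0.98 [394. 189.] [0.731 0.388 0.12 ]
scene lid_corner_l 0.88 [124. 250.] [ 0.685 -0.372  0.12 ]
scene lid_corner_l 0.75 [213. 179.] [ 0.539 -0.094  0.12 ]
scene lid_corner_r 0.98 [394. 189.] [0.731 0.388 0.12 ]
scene lid_corner_r 0.88 [124. 250.] [ 0.685 -0.372  0.12 ]
scene lid_corner_r 0.75 [213. 179.] [ 0.539 -0.094  0.12 ]
scene tab_pad 0.61 [266. 152.] [0.5   0.082 0.13 ]
scene tab_pad 0.29 [239. 176.] [ 0.559 -0.019  0.13 ]
scene well 0.94 [242. 174.] [ 0.548 -0.009  0.12 ]
scene well 0.68 [211. 179.] [ 0.538 -0.098  0.12 ]
scene guide 0.76 [232. 208.] [ 0.65  -0.069  0.12 ]
scene guide 0.37 [176. 230.] [ 0.669 -0.231  0.12 ]
scene stop_rib 0.66 [279. 228.] [0.75  0.035 0.12 ]
scene stop_rib 0.63 [255. 156.] [0.499 0.048 0.12 
[... 605 characters left out ...]
1. 125.] [ 0.687 -0.224  0.12 ]
side lid_corner_r 0.98 [294. 199.] [0.502 0.039 0.12 ]
side lid_corner_r 0.94 [118. 288.] [0.743 0.444 0.12 ]
side lid_corner_r 0.94 [271. 125.] [ 0.687 -0.224  0.12 ]
side tab_pad 0.8 [285. 208.] [0.509 0.087 0.13 ]
side guide 0.64 [261. 156.] [ 0.65  -0.071  0.12 ]
side stop_rib 0.88 [207. 168.] [0.765 0.044 0.12 ]
side stop_rib 0.26 [298. 177.] [ 0.523 -0.041  0.12 ]
side kick_pins 0.82 [302. 181.] [ 0.506 -0.031  0.12 ]
side unit 0.74 [255. 204.] [0.629 0.006 0.   ]
side unit 0.53 [304. 182.] [ 0.527 -0.147  0.   ]
side lid 0.85 [276. 182.] [0.568 0.006 0.12 ]
side lid 0.82 [254. 131.] [ 0.72  -0.172  0.12 ]
side lid 0.64 [331. 138.] [ 0.493 -0.246  0.12 ]
```

View pics/scene.png

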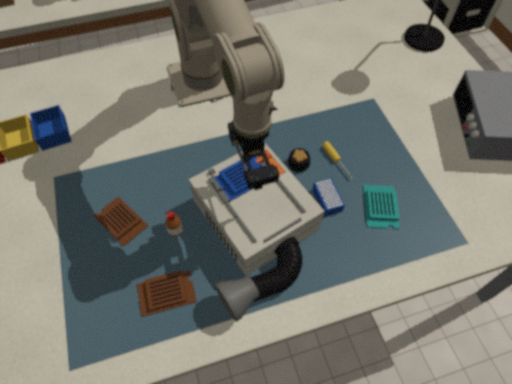

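View pics/side.png

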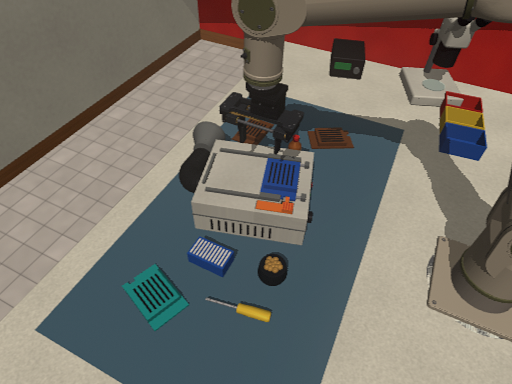

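The blue lid, on the extractor, shows at scene (236,180) and side (280,178). The look-alikes are brown at scene (122,219) and (166,295), and turquoise at (382,205). I choose the blue one, with the orange tab at side (275,207). Next I fit the unit's pose and check it in a wrist view.

```bash
cat > fit.py <<'E'
from h import *
from scipy.optimize import least_squares
L=dict(lid_push=(-.115,0,.128),lid_corner_l=(-.115,.075,.12),lid_corner_r=(-.115,-.075,.12),tab_pad=(-.097,.104,.13),well=(-.069,0,.12),guide=(.005,-.076,.12),stop_rib=(.132,0,.12),kick_pins=(-.1335,0,.12),lid=(-.0675,0,.12),unit=(0,0,0))
def W(q,l): c,s=np.cos(q[2]),np.sin(q[2]); return np.array([q[0]+c*l[0]-s*l[1],q[1]+s*l[0]+c*l[1],l[2]])
def fit(cams,q0=(.63,.0,.28)):
    O=[]
    for n in cams:
        p=r.camera(n)
        for t in L:
            for d in r.spot_point(t,p):
                if d['p']>.5 and np.linalg.norm(proj(p,W(q0,L[t]))-d['location'])<(60 if n=='wrist' else 15): O.append((n,p,t,np.array(d['location'])))
    f=lambda q:np.concatenate([(proj(p,W(q,L[t]))-u)*(.4 if n=='wrist' else 1) for n,p,t,u in O])
    s=least_squares(f,q0,loss='soft_l1',f_scale=1.)
    for n,p,t,u in O: print(n,t,np.round(u),np.round(proj(p,W(s.x,L[t]))-u,1))
    print(s.x); return s.x,O
E
python3 - <<'E'
from fit import *
q,O=fit(("scene","side","wrist"))
for t in L: print(t,np.round(W(q,L[t]),4))
p=r.camera("wrist");f=p["frame"].copy()
for l in list(L.values())+[(-.15,.13,.12),(-.15,-.13,.12),(.15,-.13,.12),(.15,.13,.12)]:
    u=proj(p,W(q,l)); cv2.circle(f,tuple(int(v) for v in u),3,(255,0,255),1)
p['frame']=f;save(p,"wrist1")
for n in("scene","side"):
  p=r.camera(n)
  for t in("spare_filter","tip_cleaner","flux_bottle","screwdriver"):
    for d in r.spot_point(t,p)[:1]: print(n,t,np.round(atz(p,d['location'],0),3))
E
```

```text
scene lid_push [233. 166.] [ 0.4 -0.2]
scene lid_corner_l [257. 153.] [-1.8  2.8]
scene lid_corner_r [209. 179.] [ 2.2 -0.5]
scene tab_pad [268. 152.] [-1.6  2.1]
scene well [239. 176.] [2.8 2.1]
scene guide [233. 208.] [-0.3 -0. ]
scene stop_rib [280. 232.] [ 1.3 -2.2]
scene kick_pins [231. 162.] [-0.8  0.4]
scene lid [242. 179.] [-0.3 -0.6]
scene unit [255. 214.] [-0.8  1.3]
side lid_push [298. 178.] [0.5 0.9]
side lid_corner_l [293. 200.] [1.2 1.7]
side lid_corner_r [298. 164.] [ 3.  -0.4]
side tab_pad [285. 208.] [ 1.2 -1.9]
side guide [261. 156.] [-1.   0.8]
side stop_rib [210. 167.] [0.6 1.1]
side kick_pins [304. 183.] [ 0.5 -0.3]
side lid [281. 178.] [-0.6  0.6]
side unit [258. 204.] [-2.1 -0.8]
wrist lid_push [143. 223.] [ 2.  -3.8]
wrist lid_corner_l [120. 144.] [0.6 1.6]
wrist lid_corner_r [174. 280.] [-1.6 -0.1]
wrist tab_pad [119. 114.] [ 2.3 -5.1]
wrist guide [279. 254.] [0.2 1.3]
wrist stop_rib [389. 154.] [0.3 1.1]
wrist kick_pins [133. 224.] [-1.7 -2.3]
wrist lid [192. 205.] [-0.4  0.4]
wrist unit [253. 168.] [2.6 1. ]
[0.62803638 0.00445752 0.25867607]
lid_push [ 0.5169 -0.025   0.128 ]
lid_corner_l [0.4977 0.0475 0.12  ]
lid_corner_r [ 0.536  -0.0975  0.12  ]
tab_pad [0.5077 0.0802 0.13  ]
well [ 0.5613 -0.0132  0.12  ]
guide [ 0.6523 -0.0677  0.12  ]
stop_rib [0.7556 0.0382 0.12  ]
kick_pins [ 0.499  -0.0297  0.12  ]
lid [ 0.5628 -0.0128  0.12  ]
unit [0.628  0.0045 0.    ]
scene spare_filter [0.654 0.247 0.   ]
scene screwdriver [0.524 0.332 0.   ]
side spare_filter [0.646 0.243 0.   ]
side tip_cleaner [0.482 0.197 0.   ]
side flux_bottle [ 0.597 -0.24   0.   ]
side screwdriver [0.523 0.326 0.   ]
```

View pics/wrist1.png

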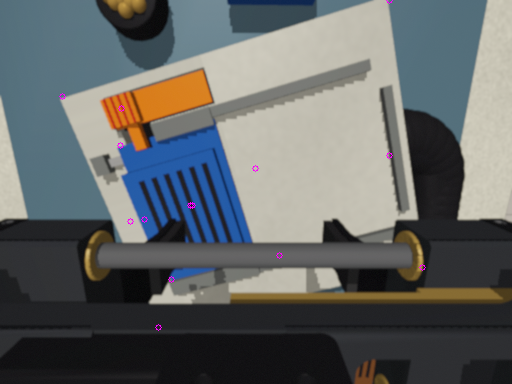

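The wrist view shows the blue lid at (190,200) and the ribbed orange pad at (121,108). The fit's projected points land on them within about 2 mm. I go above the pad with closed fingers, jaw axis along the unit's y.

{"op": "apply_moves", "data": {
  "commands": [
    {"linear":[-0.39,0.267,-0.1],"rot":[0,0,-0.418],"grip":1},
    {"linear":[-0.39,0.267,-0.1],"rot":[0,0,-0.418],"grip":1},
    {"linear":[-0.39,0.267,-0.1],"rot":[0,0,-0.418],"grip":1},
    {"linear":[-0.39,0.267,-0.1],"rot":[0,0,-0.418],"grip":1},
    {"linear":[-0.39,0.267,-0.1],"rot":[0,0,-0.418],"grip":1},
    {"linear":[-0.39,0.267,-0.1],"rot":[0,0,-0.418],"grip":1},
    {"linear":[-0.39,0.267,-0.1],"rot":[0,0,-0.418],"grip":1},
    {"linear":[-0.39,0.267,-0.1],"rot":[0,0,-0.418],"grip":1},
    {"linear":[-0.39,0.267,-0.1],"rot":[0,0,-0.418],"grip":1},
    {"linear":[-0.39,0.267,-0.2],"rot":[0,0,-0.418],"grip":1},
    {"linear":[-0.39,0.267,-0.2],"rot":[0,0,-0.418],"grip":1},
    {"linear":[-0.39,0.267,-0.2],"rot":[0,0,-0.418],"grip":1},
    {"linear":[-0.39,0.267,-0.2],"rot":[0,0,-0.418],"grip":1}
  ]
}}

```text
time: 4.6
ee_pos: [0.5085, 0.0802, 0.1808]
eef_rot: [0.992, 0.129, 0.001, -0.0]
ft_force: [0.1, 0.0, 0.5]
width: 0.0007
```

```bash
python3 - <<'E'
from fit import *
s=r.read_state();print(s['time'],s['ee_pos'],s['eef_rot'],s['ft_force'],s['width'],s['joint_positions'])
q,O=fit(("scene","side","wrist"),(.628,.0045,.2587))
for t in('tab_pad','lid_push'): print(t,W(q,L[t]))
a=r.camera("wrist")['frame'];b=r.camera("side")['frame'][120:248,200:370]
b=cv2.resize(b,(510,384),interpolation=cv2.INTER_CUBIC)[:, :288]
b=cv2.resize(r.camera("side")['frame'][140:240,240:315],(288,384),interpolation=cv2.INTER_CUBIC)
save({'frame':np.hstack([a,b])},"above")
E
```

```text
4.6 [0.50852865 0.08022489 0.1807516 ] [ 9.91696706e-01  1.28597145e-01  6.45298753e-04 -3.56200192e-05] [0.08795495 0.03411055 0.45076483] 0.0006917583992389686 [-0.20247128  0.1348836  -0.0463454   1.82749288  0.00683337  1.1780776
 -1.56389118]
scene lid_push [234. 163.] [-0.6  2.1]
scene lid_corner_l [254. 154.] [-0.3  1.4]
scene lid_corner_r [209. 178.] [2.  0.2]
scene tab_pad [267. 151.] [-1.1  2.1]
scene well [240. 179.] [ 1.3 -1.2]
scene guide [235. 210.] [-2.1 -1.4]
scene stop_rib [281. 230.] [ 0.3 -1.5]
scene kick_pins [229. 163.] [ 0.8 -0.7]
scene lid [241. 177.] [0.7 0.9]
scene lid [237. 176.] [4.2 2.2]
scene unit [254. 212.] [0.1 3. ]
side tab_pad [286. 205.] [1.1 1.3]
side guide [262. 158.] [-1.9 -1.2]
side stop_rib [212. 169.] [-0.8 -0.4]
side kick_pins [304. 185.] [ 1.2 -3.2]
side lid [280. 180.] [ 0.5 -1.8]
side unit [254. 204.] [ 1.4 -1.1]
wrist lid_push [393. 237.] [-4.6  1.8]
wrist tab_pad [256. 220.] [-1.   0.4]
wrist kick_pins [382. 255.] [-0.5  0.6]
wrist lid [391. 177.] [-0.2  0.1]
wrist unit [341.  97.] [ 4.7 -0.4]
[0.627051   0.00466416 0.27303166]
tab_pad [0.50560028 0.07865553 0.13      ]
lid_push [ 0.51631085 -0.02634582  0.128     ]
```

View pics/above.png

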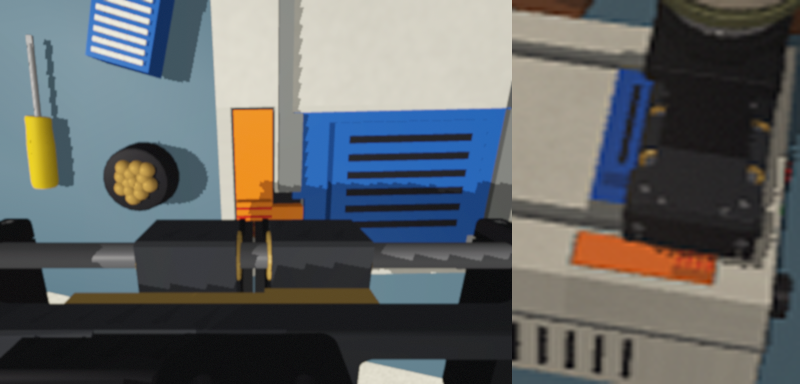

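The wrist view shows the closed fingers over the orange pad at (255,215), with the lid still seated at right. I press in small steps.

{"op": "apply_moves", "data": {
  "commands": [
    {"linear":[-0.005,-0.003,-0.08],"rot":[0,0,0],"grip":1},
    {"linear":[-0.005,-0.003,-0.105],"rot":[0,0,0],"grip":1},
    {"linear":[-0.005,-0.003,-0.115],"rot":[0,0,0],"grip":1},
    {"linear":[-0.005,-0.003,-0.122],"rot":[0,0,0],"grip":1},
    {"linear":[-0.005,-0.003,-0.129],"rot":[0,0,0],"grip":1},
    {"linear":[-0.005,-0.003,-0.135],"rot":[0,0,0],"grip":1},
    {"linear":[-0.005,-0.003,-0.135],"rot":[0,0,0],"grip":1},
    {"linear":[-0.005,-0.003,-0.135],"rot":[0,0,0],"grip":1},
    {"linear":[-0.005,-0.003,-0.135],"rot":[0,0,0],"grip":1}
  ]
}}

```text
time: 7.3
ee_pos: [0.5068, 0.0793, 0.1394]
eef_rot: [0.992, 0.128, 0.0, -0.0]
ft_force: [-0.4, 0.1, 2.4]
width: 0.0004
```

```bash
cat > lidpos.py <<'E'
from fit import *
q=np.array([.6277,.0046,.264])
def lid(cams=("scene","side","wrist")):
    for n in cams:
        p=r.camera(n)
        for t in("lid","lid_push","lid_corner_l","lid_corner_r"):
            for d in r.spot_point(t,p):
                X=atz(p,d['location'],L[t][2]);c,s=np.cos(q[2]),np.sin(q[2]);v=X[:2]-q[:2]
                l=np.array([c*v[0]+s*v[1],-s*v[0]+c*v[1]])
                if abs(l[0])<.16 and abs(l[1])<.13: print(n,t,round(d['p'],2),'local',np.round(l*1e3),'moved',np.round((l-L[t][:2])*1e3))
E
python3 - <<'E'
from lidpos import *
lid(); save(r.camera("wrist"),"pressed")
s=r.read_state();print(s['ft_force'],s['ee_pos'])
E
```

```text
scene lid 0.86 local [-58.  -3.] moved [ 9. -3.]
scene lid_push 0.78 local [-106.    1.] moved [9. 1.]
scene lid_corner_l 0.67 local [-102.  -70.] moved [  13. -145.]
scene lid_corner_l 0.58 local [-107.   77.] moved [8. 2.]
scene lid_corner_r 0.67 local [-102.  -70.] moved [13.  5.]
scene lid_corner_r 0.58 local [-107.   77.] moved [  8. 152.]
side lid 0.7 local [-64.   2.] moved [4. 2.]
side lid_corner_l 0.78 local [  32. -122.] moved [ 147. -197.]
side lid_corner_r 0.78 local [  32. -122.] moved [147. -47.]
wrist lid 0.87 local [-58.  -2.] moved [ 9. -2.]
wrist lid_push 0.89 local [-105.   -3.] moved [10. -3.]
wrist lid_push 0.42 local [-14.  48.] moved [101.  48.]
[ 2.12729267 -0.07653851  2.91609132] [0.5065906  0.07926925 0.13909802]
```

View pics/pressed.png

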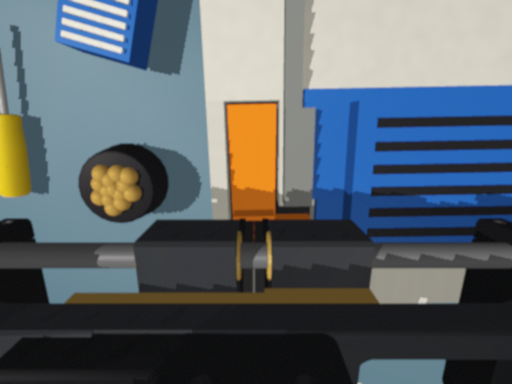

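The lid has sprung about 10 mm towards +x: its blue plate edge is now at row 95 beside the tab, and the networks agree on 9–10 mm. I lift, move over between the pots, and lower in front of the lid.

{"op": "apply_moves", "data": {
  "commands": [
    {"linear":[-0.005,0,0.15],"rot":[0,0,0],"grip":1},
    {"linear":[-0.005,0,0.15],"rot":[0,0,0],"grip":1},
    {"linear":[-0.005,-0.359,0.15],"rot":[0,0,0],"grip":-0.15},
    {"linear":[-0.005,-0.359,0.15],"rot":[0,0,0],"grip":-0.15},
    {"linear":[-0.005,-0.359,0.15],"rot":[0,0,0],"grip":-0.15},
    {"linear":[-0.005,-0.359,0.15],"rot":[0,0,0],"grip":-0.15},
    {"linear":[-0.005,-0.359,0.15],"rot":[0,0,0],"grip":-0.15},
    {"linear":[-0.005,-0.359,0.08],"rot":[0,0,0],"grip":-0.15},
    {"linear":[-0.005,-0.359,0.04],"rot":[0,0,0],"grip":-0.15},
    {"linear":[-0.005,-0.359,0.02],"rot":[0,0,0],"grip":-0.15},
    {"linear":[-0.005,-0.359,0.007],"rot":[0,0,0],"grip":-0.15},
    {"linear":[-0.005,-0.359,0.007],"rot":[0,0,0],"grip":-0.15}
  ]
}}

```text
time: 9.3
ee_pos: [0.5049, -0.0281, 0.1409]
eef_rot: [0.992, 0.129, -0.0, -0.0]
ft_force: [0.5, -0.9, 0.9]
width: 0.0502
```

```bash
python3 - <<'E'
from lidpos import *
lid(("side","wrist")); 
a=r.camera("wrist")['frame']
b=cv2.resize(r.camera("side")['frame'][130:230,240:325],(288,384),interpolation=cv2.INTER_CUBIC)
save({'frame':np.hstack([a,b])},"prepush")
E
```

```text
side lid 0.8 local [-68.  13.] moved [-0. 13.]
side lid_push 0.74 local [-99.  -9.] moved [16. -9.]
side lid_corner_l 0.84 local [-99. -72.] moved [  16. -147.]
side lid_corner_l 0.76 local [  26. -115.] moved [ 141. -190.]
side lid_corner_l 0.68 local [-106.   60.] moved [  9. -15.]
side lid_corner_r 0.84 local [-99. -72.] moved [16.  3.]
side lid_corner_r 0.76 local [  26. -115.] moved [141. -40.]
side lid_corner_r 0.68 local [-106.   60.] moved [  9. 135.]
wrist lid 0.83 local [-59.  -2.] moved [ 9. -2.]
wrist lid_push 0.7 local [-130.   -2.] moved [-15.  -2.]
wrist lid_push 0.67 local [-106.   -1.] moved [ 9. -1.]
wrist lid_push 0.49 local [-102.   72.] moved [13. 72.]
wrist lid_corner_l 0.74 local [-104.  -77.] moved [  11. -152.]
wrist lid_corner_l 0.65 local [-107.   76.] moved [8. 1.]
wrist lid_corner_r 0.74 local [-104.  -77.] moved [11. -2.]
wrist lid_corner_r 0.65 local [-107.   76.] moved [  8. 151.]
```

View pics/prepush.png

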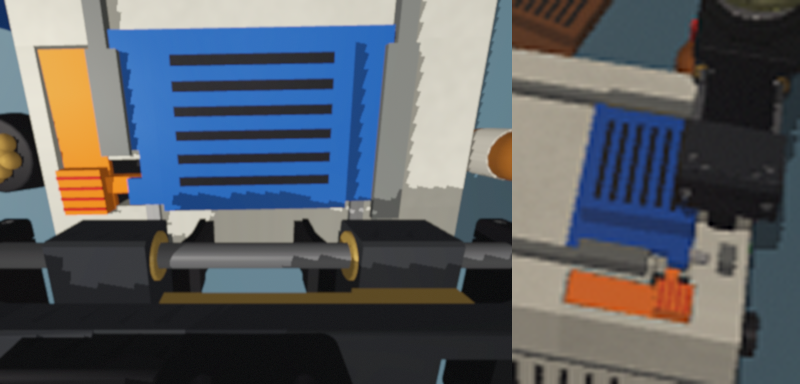

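The picture shows the lid free (front edge at row 205), the fingers in front of it at rows 215–260 clear of the pots, and the tab held down. I push it back 110 mm along the unit's +x.

{"op": "apply_moves", "data": {
  "commands": [
    {"linear":[0.02,0.005,0],"rot":[0,0,0],"grip":-0.15},
    {"linear":[0.04,0.011,0],"rot":[0,0,0],"grip":-0.15},
    {"linear":[0.06,0.016,0],"rot":[0,0,0],"grip":-0.15},
    {"linear":[0.08,0.022,0],"rot":[0,0,0],"grip":-0.15},
    {"linear":[0.1,0.027,0],"rot":[0,0,0],"grip":-0.15},
    {"linear":[0.12,0.032,0],"rot":[0,0,0],"grip":-0.15},
    {"linear":[0.14,0.038,0],"rot":[0,0,0],"grip":-0.15},
    {"linear":[0.16,0.043,0],"rot":[0,0,0],"grip":-0.15},
    {"linear":[0.18,0.049,0],"rot":[0,0,0],"grip":-0.15},
    {"linear":[0.2,0.054,0],"rot":[0,0,0],"grip":-0.15},
    {"linear":[0.22,0.059,0],"rot":[0,0,0],"grip":-0.15},
    {"linear":[0.24,0.065,0],"rot":[0,0,0],"grip":-0.15},
    {"linear":[0.26,0.07,0],"rot":[0,0,0],"grip":-0.15},
    {"linear":[0.28,0.076,0],"rot":[0,0,0],"grip":-0.15},
    {"linear":[0.3,0.081,0],"rot":[0,0,0],"grip":-0.15},
    {"linear":[0.32,0.086,0],"rot":[0,0,0],"grip":-0.15},
    {"linear":[0.335,0.091,0],"rot":[0,0,0],"grip":-0.15},
    {"linear":[0.345,0.093,0],"rot":[0,0,0],"grip":-0.15},
    {"linear":[0.354,0.096,0],"rot":[0,0,0],"grip":-0.15},
    {"linear":[0.354,0.096,0],"rot":[0,0,0],"grip":-0.15}
  ]
}}

```text
time: 11.9
ee_pos: [0.6117, 0.0003, 0.1412]
eef_rot: [0.992, 0.128, 0.0, 0.0]
ft_force: [-0.1, 0.0, -0.1]
width: 0.0504
```

```bash
python3 - <<'E'
from lidpos import *
lid(); s=r.read_state();print(s['ft_force'],s['ee_pos'],s['time'])
a=r.camera("wrist")['frame']
b=cv2.resize(r.camera("side")['frame'][130:230,190:325],(288,213),interpolation=cv2.INTER_CUBIC)
b=np.vstack([b,np.zeros((171,288,3),np.uint8)])
save({'frame':np.hstack([a,b])},"pushed")
E
```

```text
scene lid 0.83 local [48. -2.] moved [115.  -2.]
scene lid_push 0.85 local [0. 1.] moved [115.   1.]
scene lid_push 0.35 local [140.   7.] moved [255.   7.]
scene lid_corner_l 0.73 local [ -5. -76.] moved [ 110. -151.]
scene lid_corner_l 0.68 local [  1. -75.] moved [ 116. -150.]
scene lid_corner_l 0.61 local [-9. 84.] moved [106.   9.]
scene lid_corner_r 0.73 local [ -5. -76.] moved [110.  -1.]
scene lid_corner_r 0.68 local [  1. -75.] moved [116.   0.]
scene lid_corner_r 0.61 local [-9. 84.] moved [106. 159.]
side lid 0.62 local [38. 12.] moved [106.  12.]
side lid_push 0.77 local [ 8. -3.] moved [123.  -3.]
side lid_corner_l 0.67 local [  36. -121.] moved [ 151. -196.]
side lid_corner_r 0.67 local [  36. -121.] moved [151. -46.]
wrist lid 0.86 local [43. -1.] moved [111.  -1.]
wrist lid_push 0.92 local [-6. -0.] moved [109.  -0.]
wrist lid_corner_l 0.94 local [ -4. -76.] moved [ 111. -151.]
wrist lid_corner_l 0.79 local [-5. 77.] moved [110.   2.]
wrist lid_corner_r 0.94 local [ -4. -76.] moved [111.  -1.]
wrist lid_corner_r 0.79 local [-5. 77.] moved [110. 152.]
[-0.47614137  0.19552059 -0.18179108] [6.11200037e-01 3.05808327e-04 1.41173013e-01] 12.65
```

View pics/pushed.png

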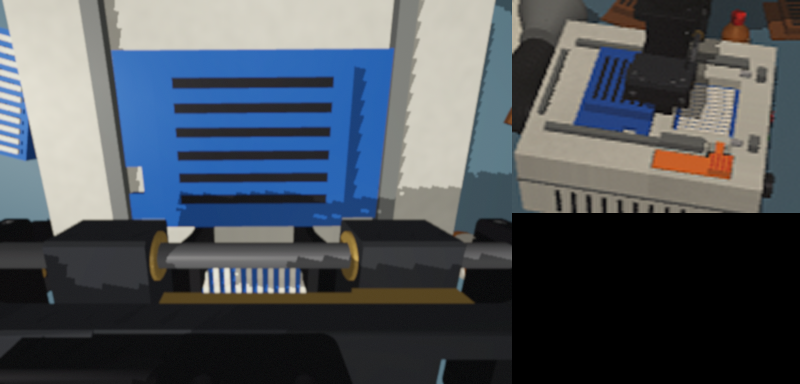

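The lid lies about 110 mm from its seat, and the filter is visible at wrist (255,280) and side crop (705,110). Next I back off, raise the arm and do a last check.

{"op": "apply_moves", "data": {
  "commands": [
    {"linear":[-0.05,-0.014,0],"rot":[0,0,0],"grip":-0.15},
    {"linear":[-0.1,-0.027,0],"rot":[0,0,0],"grip":-0.15},
    {"linear":[-0.1,-0.027,0.15],"rot":[0,0,0],"grip":-0.15},
    {"linear":[-0.2,-0.054,0.3],"rot":[0,0,0],"grip":-0.15},
    {"linear":[-0.4,-0.1,0.45],"rot":[0,0,0],"grip":-0.15},
    {"linear":[-0.4,-0.1,0.5],"rot":[0,0,0],"grip":-0.15},
    {"linear":[-0.4,-0.1,0.5],"rot":[0,0,0],"grip":-0.15},
    {"linear":[-0.4,-0.1,0.5],"rot":[0,0,0],"grip":-0.15},
    {"linear":[-0.4,-0.1,0.5],"rot":[0,0,0],"grip":-0.15}
  ]
}}

```text
time: 13.65
ee_pos: [0.4912, -0.0294, 0.2903]
eef_rot: [0.992, 0.129, -0.001, -0.0]
ft_force: [-0.3, 0.0, -0.5]
width: 0.0498
```

```bash
python3 - <<'E'
from lidpos import *
lid(); s=r.read_state();print(s['ft_force'],s['ee_pos'],s['time'])
for n in("scene","side"):
  p=r.camera(n)
  for t in("spare_filter","tip_cleaner","flux_bottle","screwdriver"):
    for d in r.spot_point(t,p)[:1]: print(n,t,np.round(atz(p,d['location'],0),3))
a=r.camera("wrist")['frame']
b=cv2.resize(r.camera("side")['frame'][110:250,170:325],(288,260),interpolation=cv2.INTER_CUBIC)
save({'frame':np.hstack([a,np.vstack([b,np.zeros((124,288,3),np.uint8)])])},"final")
E
```

```text
scene lid 0.89 local [38.  7.] moved [106.   7.]
scene lid 0.68 local [-9. 71.] moved [58. 71.]
scene lid_push 0.88 local [-3. -4.] moved [112.  -4.]
scene lid_corner_l 0.96 local [-9. 78.] moved [106.   3.]
scene lid_corner_l 0.85 local [ -2. -76.] moved [ 113. -151.]
scene lid_corner_r 0.96 local [-9. 78.] moved [106. 153.]
scene lid_corner_r 0.85 local [ -2. -76.] moved [113.  -1.]
side lid 0.66 local [44. -1.] moved [112.  -1.]
side lid_push 0.74 local [ -5. -12.] moved [110. -12.]
side lid_push 0.27 local [-97. 102.] moved [ 18. 102.]
side lid_push 0.2 local [ -5. -67.] moved [110. -67.]
side lid_corner_l 0.93 local [ -8. -89.] moved [ 107. -164.]
side lid_corner_l 0.78 local [-8. 83.] moved [107.   8.]
side lid_corner_l 0.66 local [  29. -109.] moved [ 144. -184.]
side lid_corner_r 0.93 local [ -8. -89.] moved [107. -14.]
side lid_corner_r 0.78 local [-8. 83.] moved [107. 158.]
side lid_corner_r 0.66 local [  29. -109.] moved [144. -34.]
wrist lid 0.79 local [40.  0.] moved [108.   0.]
wrist lid_push 0.57 local [-5. -3.] moved [110.  -3.]
wrist lid_corner_l 0.85 local [-5. 74.] moved [110.  -1.]
wrist lid_corner_l 0.59 local [ -3. -75.] moved [ 112. -150.]
wrist lid_corner_r 0.85 local [-5. 74.] moved [110. 149.]
wrist lid_corner_r 0.59 local [ -3. -75.] moved [112.  -0.]
[ 0.19162813  0.2580639  -0.81998794] [ 0.49120769 -0.02970459  0.29115756] 14.4
scene spare_filter [0.647 0.247 0.   ]
scene tip_cleaner [ 0.584 -0.053  0.   ]
scene flux_bottle [ 0.594 -0.237  0.   ]
scene screwdriver [0.526 0.327 0.   ]
side tip_cleaner [ 0.487  0.2   -0.   ]
side flux_bottle [ 0.6   -0.233  0.   ]
side screwdriver [0.52  0.334 0.   ]
```

View pics/final.png

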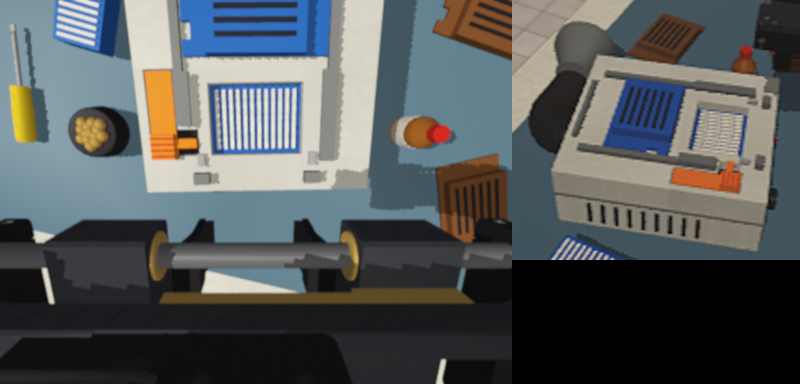

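The whole filter opening is uncovered (wrist (255,118)), and the lid lies flat and straight behind it. The bystanders are where they were, and the arm is clear.

```bash
python3 -c "
from bench import r
print(r.close_job())"
```

```text
the job is handed in; nothing more can be done
None
```

The job is done and handed in at about 14.5 s of the 38 s allowed. I pressed the orange tab about 8 mm until the lid sprung about 10 mm free. I then slid it back with the open fingertips on its front face, backed off and raised the arm clear.

**Lid:** the last checks put it about 110 mm from its seat (85 mm needed), straight between the guides and flat on the rear deck. The whole filter opening is visible.

**Bystanders:** the tip cleaner, flux bottle and screwdriver measured within about 8 mm of where they were, which is within the network's noise. The spare filter was found only by the scene camera this time, at its old place.

**Disagreements:** some network readings were off. The side camera put the lid's front points up to 14 mm off sideways, and the scene camera once reported the tip cleaner on the extractor. The final picture contradicts both. Wrist forces at the readings I took stayed under about 4 N.

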